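# Pack the rubber printer feet down their tube with the push rod

## Task

One of the two clear tubes on the bench has its column of three rubber printer feet stuck near the mouth. Take the slim wooden push rod from its stand and, holding it, push the feet down that tube until they sit firmly on its bottom, then let go and leave the rod standing in the tube on top of the feet.

Things in the scene. Friction and masses are not known exactly. Their poses are not given: they have to be found in the camera images.
- rod: Slim wooden push rod, upright, 170 mm, 56 to 112 g: round shaft 22 mm thick, 110 mm long; above it a round handle 28 mm thick, 60 mm long. Origin: centre of the foot end; z towards the handle. Starts loose in a 36 mm hole, 30 mm deep, of a fixed black block 85 mm square, 40 mm high (hole floor 10 mm up). A rod with equal handle but 50 mm shaft stands in a like block and does not fit the tubes.
- tube: The clear tube to pack, fixed upright on a round grey foot 76 mm wide, 15 mm high. Bore 42 mm, outside 49 mm; rim 115 mm and inner floor 18 mm above the origin, which is the centre of the underside, on the bench; z up. An equal tube nearby already has its feet packed at the bottom.
- feet (a joint): How far (m) the column of three black rubber feet (41 mm wide, 42 mm tall in all) has slid down that tube: at 0 its top is 110 mm above the bench (5 mm below the rim), at 0.050 it sits on the tube's floor, top 60 mm above the bench. Starts at 0 to 0.015. Snug: slides under a push of 6 to 8 N, stays where left, no springback; the rod's weight does not move it.
Things that resemble listed ones, but are neither listed nor needed, are in the scene too. Leave any purple look-alike of the rod alone.

How it is judged (in metres and radians):
On the way, in this order (a step that is already met when the one before it is completed fails the run):
1. the held slim rod reaches into the mouth of the tube while the feet are not yet home (contact force between the fingers and rod above 1 N and horizontal distance between rod and tube below 0.014 m and z of rod in the frame of tube below 0.114 m and value of joint feet below 0.04 m), for 0.04 s.
2. the held rod has pushed the feet down to the tube's bottom (within 4 mm) (contact force between the fingers and rod above 1 N and horizontal distance between rod and tube below 0.014 m and z of rod in the frame of tube below 0.072 m and value of joint feet above 0.046 m), for 0.1 s.
At the end, for the whole second after the job is handed in: The feet are within 4 mm of the tube's bottom, and the slim rod stands released and at rest in the tube: its foot end within 14 mm of the tube's axis and no more than 72 mm above the bench, leaning less than 28 degrees (value of joint feet above 0.046 m and horizontal distance between rod and tube below 0.014 m and z of rod in the frame of tube between 0.05 and 0.072 m and angle between rod's own z axis and vertical below 0.5 rad and linear speed of rod below 0.03 m/s); the robot touches nothing.
It also fails if it takes over 42 s, if anything falls off the work surface, if the arm or the gripper's body presses on something with over 40 N, if the wrist force passes 120 N, or if a joint passes its speed limit or range.

## Robot

A 6-joint arm with a two-finger parallel gripper is mounted at the origin on the work surface. World frame = base frame: x ahead of the robot, y to its left, z up, the work surface at z = 0. Lengths are in mm, angles in rad, forces in N, time in s.
With the tool pointing down it reaches from about 275 to 1000 mm from the base axis. Payload 8.4 kg.
Tool frame: the origin (TCP) lies on the centre line of the jaws, within the pads' length; the fingertips stand 22 mm ahead of it and the grasp point (between the pads) lies 3 mm ahead of it; z points along the fingers, y is the direction in which the jaws open and shut (so a half turn about z gives the same grasp; the last joint's range is limited). The gripper opens to 85 mm and grips with 20 to 120 N. Pads are 22 mm wide; open, the fingers measure 114 mm over their backs; the gripper's body (76 mm by 85 mm) begins 54 mm behind the grasp point. The pads swing forward as they close: fully open they stand 13 mm farther back than shut.
Start: joints at [-1.143, 0.353, 1.633, -0, 1.155, -0.002], TCP at [260.43, -568.159, 253.281] pointing down, gripper open.
Joint ranges: [-2.63, 2.63], [-0.92, 2.1], [0.06, 2.66], [-1.3, 4.44], [0, 2.69], [-3.02, 3.02]. Speed limits (rad/s): [2.22, 2.22, 2.79, 3.14, 3.14, 3.14].

## Interface

Orientations are given as [roll, pitch, yaw] about the fixed x, y, z axes, in that order (R = Rz(yaw) Ry(pitch) Rx(roll)).
In Python, from rig import r gives the robot as it stands.
- The arm moves only by the tool carry_out, never from a script. Its argument "rows" is text: rows parted by semicolons, each of 5 numbers parted by spaces: the opening, from 0 (shut) to 1 (fully open), then the shift along the tool's x, y, z in units of 30 mm (1.0 is 30 mm), then the turn about the tool's z in units of 8 degrees (1.0 is 8 degrees). A call has 1 to 12 rows; each row shifts and turns the commanded pose from where the row before left it, along the tool's axes as they then stand; what a row does not reach is not made up. A row lasts 1/8 s, in which the tool goes at most 62.5 mm and 10.7 degrees, less where a joint would pass 70% of its speed; a pose out of reach is approached as far as the arm can. A call is refused whole if a number of a shift passes 1 or a number of a turn 1, either way. A call with a gripper value outside its range is refused whole. The fingers move at their own pace and stop on an object; "newtons" is the grip in N (left out, the last holds). Time passes only in rows, so rows that do not move let the fingers close. It gives the time, the measured TCP pose, the force and the opening at its end, in the units of the state.
- r.sense(): the state, without advancing time (a new reading comes with each control period).
- r.grab_frame(name): name is "side" or "top"; returns the picture (400x640x3 uint8, blue, green, red); there is no depth.
- r.get_calibration(name): a dict with "intrinsics" (3x3 intrinsics, pixels), "k1" (the pictures are not rectified: a ray, as slopes to the right and down, at radius r is drawn at 1 + k1 r^2 times it, then the intrinsics apply), "position" and "rotation" of the camera in the world. Camera axes: x right, y up, looking along -z (the intrinsics and any distortion apply to the point x, -y, -z); pixel columns grow to the right and rows downward; lengths in mm; the calibration is good to about 2 mm. A picture is of the moment at which its call begins. get_calibration takes no time and is no camera call.
- r.sign_off(): hands the job in, once; it reports no verdict.
The state is a dict: "clock": time; "qpos": joint angles; "qvel": joint speeds; "joint_efforts": joint torques, N m; "eef_pos": TCP position; "tcp_rot": TCP orientation; "contact_force": force on the tool from outside, world axes, zero at the start; "wrist_torque": the same for the moment, N m; "opening": opening from 0.0 (shut) to 1.0 (fully open).
Only numpy, scipy, OpenCV 4.12 (cv2) and the standard library are available. Lean on these libraries where they do the work, as an engineer would, in place of code of your own. Each camera call takes 0.05 s, during which the arm holds its last target.

## Working session

There is one attempt and no reset: what is moved stays moved. The work goes in short steps, Python scripts to look and compute and a tool call to move; the robot and the scene stay as the last step left them, time stands still between calls to the robot, and variables do not carry over. Pictures are saved under pics/ and viewed, and the job is handed in when it is done.

Besides the shell and the picture viewer there is one more tool, called after "Call:" as name(argument=value, ...) on one line, values as JSON. carry_out: Moves the arm, as the interface text tells. Its arguments: {"type":"object","properties":{"rows":{"type":"string"},"newtons":{"type":"number"}},"required":["rows"]}

```bash
mkdir -p pics; ls
python3 - <<'E'
from rig import r
import cv2
for n in("side","top"):
    cv2.imwrite(f"pics/{n}0.png",r.grab_frame(n)); print(n,r.get_calibration(n))
print(r.sense())
E
```

```text
pics
side {'intrinsics': array([[427.79781374,   0.        , 313.50519822],
       [  0.        , 427.79781374, 200.55425935],
       [  0.        ,   0.        ,   1.        ]]), 'k1': 0.008559679940331062, 'position': array([326.50797848, 704.43590268, 633.1662053 ]), 'rotation': array([ 0.93201255, -0.00461488, -2.90745185])}
top {'intrinsics': array([[445.18822188,   0.        , 328.40701611],
       [  0.        , 445.18822188, 201.98608202],
       [  0.        ,   0.        ,   1.        ]]), 'k1': -0.08117268534294587, 'position': array([ 395.86685886,   -1.79579611, 1086.47782314]), 'rotation': array([ 0.11476383,  0.012604  , -1.55732083])}
{'clock': 0.1, 'qpos': array([-1.14340370e+00,  3.53568137e-01,  1.63406985e+00, -3.49048176e-05,
        1.15517904e+00, -2.42970902e-03]), 'qvel': array([-0.00252511, -0.00043649, -0.00205089,  0.00048837, -0.00096966,
       -0.00078806]), 'joint_efforts': array([ 2.83155696e-04, -6.06356120e+01, -3.42821181e+01,  5.10936650e-05,
        3.97317795e-03,  5.96646231e-06]), 'eef_pos': array([ 260.25187277, -567.79905456,  252.6391297 ]), 'tcp_rot': array([-3.14036821e+00,  2.89410418e-05,  4.29836465e-01]), 'contact_force': array([ 0.12052926, -0.16779868, -0.06263362]), 'wrist_torque': array([0.04612032, 0.0416164 , 0.00113384]), 'opening': 0.997374628195478}
```

View pics/side0.png

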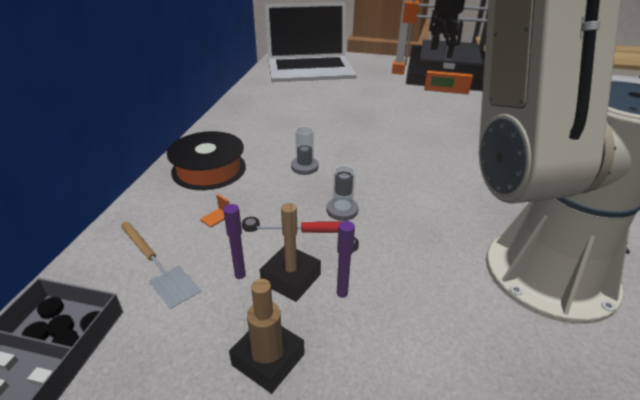

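View pics/top0.png

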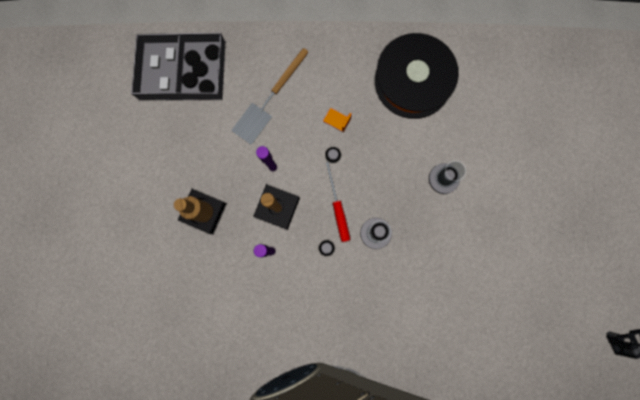

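Candidates:
- **Rods:** the slim one is at side (290,205) / top (270,202). The thick-shaft one is at side (263,290) / top (185,205). The purple look-alikes are at side (233,210) and (346,228).
- **Tubes:** side (343,185) / top (378,232) seems to have its feet high. Side (305,150) / top (446,175) seems packed.

I'll confirm both with enlarged crops.

```bash
cat > h.py <<'E'
import numpy as np,cv2
from scipy.spatial.transform import Rotation as Ro
from rig import r
def cal(n):
    c=r.get_calibration(n); return c['intrinsics'],c['k1'],np.array(c['position']),Ro.from_euler('xyz',c['rotation']).as_matrix()
def proj(n,P):
    K,k,p,R=cal(n); q=(np.atleast_2d(P)-p)@R
    s=np.c_[q[:,0],-q[:,1]]/(-q[:,2:]); s=s*(1+k*(s**2).sum(1,keepdims=True))
    return s@K[:2,:2].T+K[:2,2]
def ray(n,uv):
    K,k,p,R=cal(n); d=(np.array(uv,float)-K[:2,2])/np.diag(K)[:2]; s=d.copy()
    for _ in range(20): s=d/(1+k*(s@s))
    return p,R@np.array([s[0],-s[1],-1])
def atz(n,uv,z):
    p,d=ray(n,uv); return p+d*(z-p[2])/d[2]
def crop(n,x0,y0,x1,y1,f,name,im=None):
    im=r.grab_frame(n) if im is None else im
    cv2.imwrite('pics/'+name,cv2.resize(im[y0:y1,x0:x1],None,fx=f,fy=f,interpolation=cv2.INTER_CUBIC))
E
python3 - <<'E'
from h import *
s=cv2.imread('pics/side0.png');t=cv2.imread('pics/top0.png')
crop('s',215,115,375,305,3,'sc.png',s); crop('t',165,130,475,270,2.5,'tc.png',t)
print('rod top',atz('top',(269,202),180),atz('side',(290,207),180))
print('tubeA',atz('top',(379,231),115),atz('side',(343,172),115))
print('tubeB',atz('top',(450,173),115))
E
```

```text
rod top [498.70417386 133.19452299 180.        ] [501.41810069 138.4407376  180.        ]
tubeA [445.33671158 -99.21052797 115.        ] [446.89604883 -94.52895264 115.        ]
tubeB [ 575.70292905 -257.12785787  115.        ]
```

View pics/sc.png

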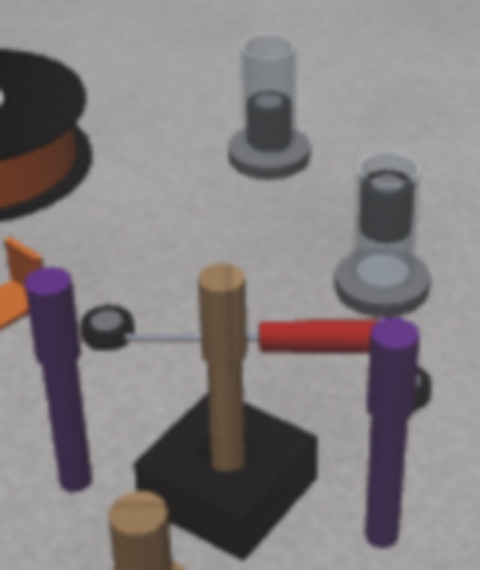

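View pics/tc.png

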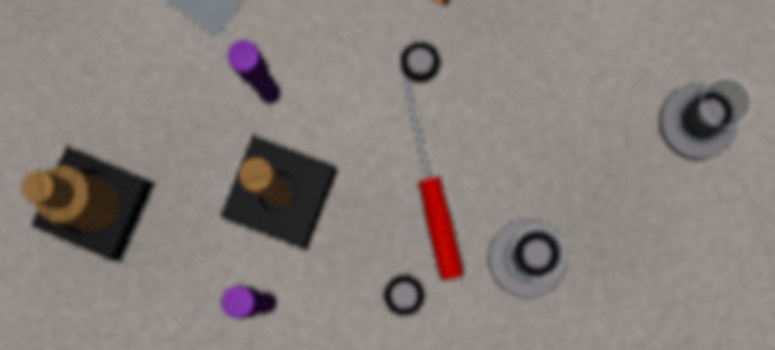

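```bash
cat >> h.py <<'E'
def tri(a,b):
    p,d=ray('top',a);q,e=ray('side',b); d=d/np.linalg.norm(d);e=e/np.linalg.norm(e)
    M=np.c_[d,-e]; x=np.linalg.lstsq(M,q-p,rcond=None)[0]; A=p+d*x[0];B=q+e*x[1]
    return (A+B)/2,np.linalg.norm(A-B)
E
python3 - <<'E'
from h import *
T=lambda x,y:(x/2.5+165-.3,y/2.5+130-.3); S=lambda x,y:(x/3+215-.33,y/3+115-.33)
np.set_printoptions(precision=1,suppress=True)
print('rodtop',tri(T(257,174),S(222,278)))
print('tubefoot z15',tri(T(526,258),S(382,276)),atz('top',T(526,258),13),atz('side',S(382,276),15))
print('rim',atz('side',S(388,170),115))
print('feettop',tri(T(538,254),S(387,182)))
print('rod z120 side',atz('side',S(224,360),125), 'z40',atz('side',S(228,462),40))
print('P1',tri(T(245,55),S(50,280)),'P2',tri(T(239,302),S(394,333)))
print('P1 base',atz('top',T(270,95),5),'P2',atz('top',T(266,302),5))
print('block corners top z40',[atz('top',T(*c),40) for c in((253,136),(336,167),(306,248),(222,215))])
print('thickrod',tri(T(38,187),S(138,512)))
E
```

```text
rodtop (array([504.5, 136.8, 177.5]), np.float64(0.18448814880241288))
tubefoot z15 (array([ 445.7, -100. ,   13.7]), np.float64(0.22085776363828574)) [ 445.8 -100.    13. ] [445.3 -98.3  15. ]
rim [445.2 -97.8 115. ]
feettop (array([ 445.8, -102.5,  101.1]), np.float64(0.7561135756592575))
rod z120 side [501.3 148.7 125. ] z40 [500.9 150.   40. ]
P1 (array([606.6, 151.5, 168.3]), np.float64(0.482462630109527)) P2 (array([399.6, 150.3, 167.6]), np.float64(0.6542354562676292))
P1 base [604.1 152.6   5. ] P2 [400.3 150.9   5. ]
block corners top z40 [array([557.5, 162.7,  40. ]), array([528.6,  82.7,  40. ]), array([451.3, 109.4,  40. ]), array([481.5, 190. ,  40. ])]
thickrod (array([491.9, 320.1, 178.1]), np.float64(0.9733533179088343))
```

Measurements:
- **Slim rod:** upright, top at (504.5, 136.8, 178). The block centre agrees at (504.7, 136.2), and the expected top height is 180.
- **Target tube:** centre about (445.5, -99.5), with its feet top at about 101–104 mm, so near the mouth. The other tube is packed.
- **Purple rods:** about 103 mm to either side in x, so the fingers clear them at the current yaw.

I'm moving over the rod at the current height.

Call:
carry_out(rows="1 0.95 -1 0 0;1 0.95 -1 0 0;1 0.95 -1 0 0;1 0.95 -1 0 0;1 0.95 -1 0 0;1 0.95 -1 0 0;1 0.95 -1 0 0;1 0.95 -1 0 0;1 0.95 -1 0 0;1 0.95 -1 0 0;1 0.95 -1 0 0;1 0.95 -1 0 0", newtons=80)

```text
clock: 1.6
eef_pos: [421.4, -97.0, 253.2]
tcp_rot: [-3.142, 0.0, 0.43]
contact_force: [0.3, 0.2, 0.6]
opening: 1.0
```

Call:
carry_out(rows="1 0.95 -1 0 0;1 0.95 -1 0 0;1 0.95 -1 0 0;1 0.95 -1 0 0;1 0.95 -0.9 0 0;1 0.9 -0.5 0 0;1 0 0 0 0;1 0 0 0 0")

```text
clock: 2.6
eef_pos: [507.2, 119.1, 252.9]
tcp_rot: [-3.142, 0.001, 0.43]
contact_force: [-0.8, -0.6, -0.9]
opening: 0.999
```

Run:
```python
from h import *
im=r.grab_frame('side');cv2.imwrite('pics/s1.png',im)
s=r.sense();p=s['eef_pos'];R=Ro.from_euler('xyz',s['tcp_rot']).as_matrix()
print(s['clock'],p,s['tcp_rot'],s['contact_force'],R.T@(np.array([504.5,136.6,153])-p)/30)
```

```text
2.65 [507.2330251  118.86975501 252.98490103] [3.14158525e+00 1.06826245e-03 4.29556849e-01] [-0.51855435 -0.73863175  0.51786461] [ 0.16687184 -0.57528055  3.33264942]
```

View pics/s1.png

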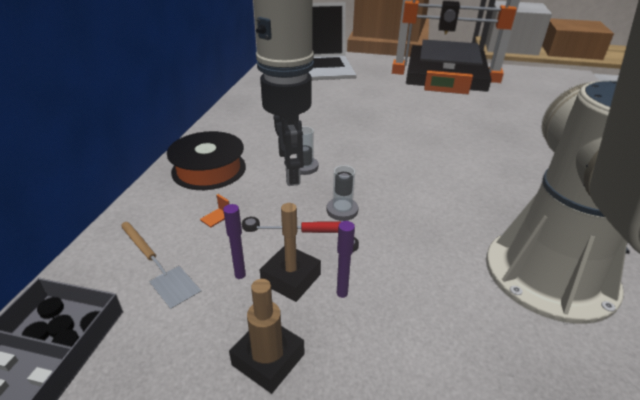

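The gripper hangs above and just behind the rod, at side (291,180) with the rod top at (290,207). Next I'll centre it, descend, close and check.

Call:
carry_out(rows="1 0.17 -0.58 0 0;1 0 0 0 0;1 0 0 0.6 0;1 0 0 0.6 0;1 0 0 0.6 0;1 0 0 0.6 0;1 0 0 0.6 0;1 0 0 0.3 0;1 0 0 0 0;1 0 0 0 0")

```text
clock: 3.9
eef_pos: [505.7, 137.5, 154.9]
tcp_rot: [3.141, -0.001, 0.43]
contact_force: [0.3, -0.1, 0.3]
opening: 1.0
```

Run:
```python
from h import *
crop('side',200,100,400,300,3,'s2.png');crop('top',200,110,360,270,3,'t2.png')
print(r.sense()['contact_force'])
```

```text
[-0.43482207  0.29842228 -0.54596957]
```

View pics/s2.png

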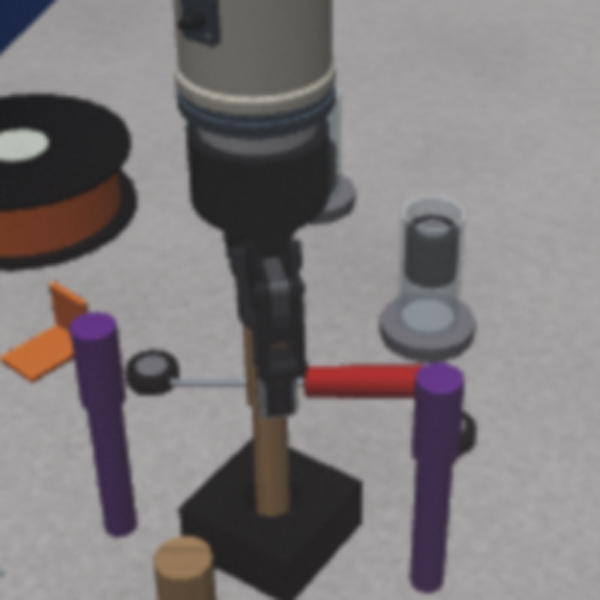

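View pics/t2.png

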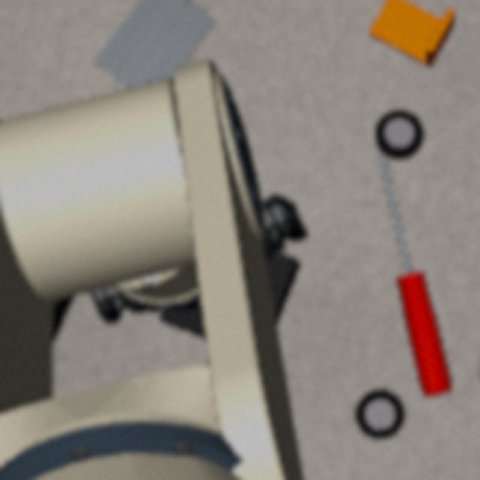

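The fingers straddle the handle: the near finger tip is at side crop (280,405) with the rod behind it at (270,440). Closing now.

Call:
carry_out(rows="0.2 0 0 0 0;0 0 0 0 0;0 0 0 0 0;0 0 0 0 0;0 0 0 0 0;0 0 0 0 0", newtons=80)

```text
clock: 4.75
eef_pos: [505.4, 137.7, 154.5]
tcp_rot: [-3.141, -0.0, 0.43]
contact_force: [-1.8, 1.8, 4.8]
opening: 0.31
```

Call:
carry_out(rows="0 0 0 0 0;0 0 0 -0.5 0;0 0 0 -0.7 0;0 0 0 -0.7 0;0 0 0 -0.8 0;0 0 0 -0.8 0;0 0 0 -0.8 0;0 0 0 0 0;0 0 0 0 0")

```text
clock: 5.88
eef_pos: [504.8, 137.2, 282.8]
tcp_rot: [3.142, 0.001, 0.43]
contact_force: [-0.1, -0.3, -0.6]
opening: 0.311
```

Run:
```python
from h import *
crop('side',200,50,400,300,2.4,'s3.png')
s=r.sense();p=s['eef_pos'];R=Ro.from_euler('xyz',s['tcp_rot']).as_matrix()
print(s['clock'],p,s['opening'],s['contact_force'],R.T@(np.array([445.5,-99.5,p[2]])-p)/30)
```

```text
5.925 [504.69805452 137.19258532 282.39918796] 0.30775205679958406 [ 0.22205629 -0.56864823 -0.79094756] [-5.08141539  6.34989451  0.00676662]
```

View pics/s3.png

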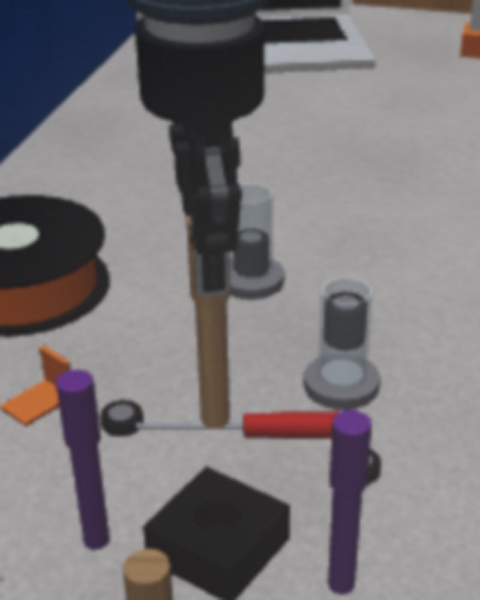

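The rod is held, with its foot at side (289,226) and the opening at 0.31 (a 28 mm handle). I'm moving over the target tube, raising slightly.

Call:
carry_out(rows="0 -0.4 0.5 -0.2 0;0 -0.7 0.85 -0.2 0;0 -0.8 1 0 0;0 -0.8 1 0 0;0 -0.8 1 0 0;0 -0.8 1 0 0;0 -0.5 0.7 0 0;0 -0.28 0.3 0 0;0 0 0 0 0;0 0 0 0 0;0 0 0 0 0")

```text
clock: 7.3
eef_pos: [446.3, -98.5, 295.2]
tcp_rot: [-3.141, 0.0, 0.431]
contact_force: [0.0, 0.7, -1.2]
opening: 0.306
```

Run:
```python
from h import *
im=r.grab_frame('side');crop('side',270,60,420,230,3.5,'s4.png',im)
t=r.grab_frame('top');crop('top',300,150,450,300,3.5,'t4.png',t)
s=r.sense();p=s['eef_pos'];R=Ro.from_euler('xyz',s['tcp_rot']).as_matrix()
print(s['clock'],p,s['opening'],s['contact_force'],R.T@(np.array([445.5,-99.5,p[2]])-p)/30)
f=p-[0,0,145]
print('foot pred',proj('side',[f]),(proj('side',[f])-[270,60])*3.5,'rim',(proj('side',[[445.5,-99.5,115]])-[270,60])*3.5)
```

```text
7.4 [446.2785863  -98.65534928 295.25241102] 0.3100125099457469 [ 1.06991907 -0.42395243 -0.8930156 ] [-3.53389518e-02  1.47450216e-02 -3.42505748e-07]
foot pred [[344.35009158 157.48759167]] [[260.22532053 341.20657083]] rim [[259.0307511  388.19249004]]
```

View pics/s4.png

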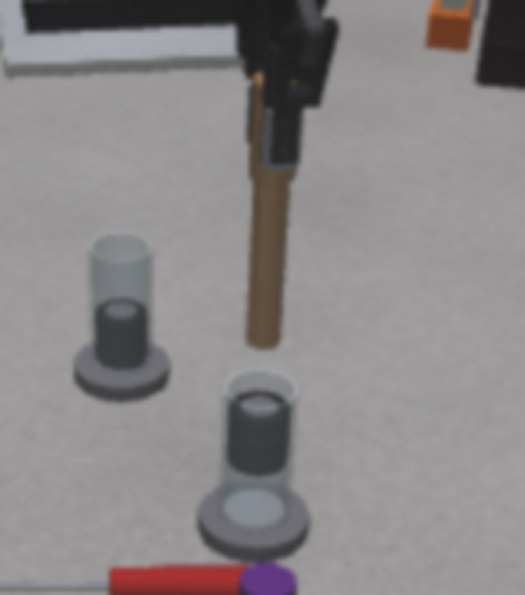

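View pics/t4.png

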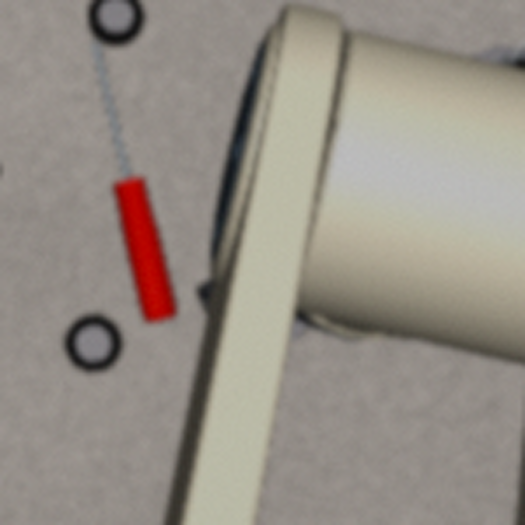

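The foot is at crop (263,341), against a predicted (260,341). The rim centre is at about (260,385), so the rod is within about 2 mm of the tube axis. Entering the mouth now.

Call:
carry_out(rows="0 0 0 0.4 0;0 0 0 0.4 0;0 0 0 0.4 0;0 0 0 0.15 0;0 0 0 0 0;0 0 0 0 0")

```text
clock: 8.15
eef_pos: [446.4, -99.3, 255.1]
tcp_rot: [3.141, -0.0, 0.43]
contact_force: [0.3, 0.9, -0.9]
opening: 0.31
```

Run:
```python
from h import *
crop('side',290,100,400,230,4.5,'s5.png')
s=r.sense();print(s['clock'],s['eef_pos'],s['opening'],s['contact_force'])
```

```text
8.2 [446.43038074 -99.3177016  255.15932655] 0.3105170868065585 [ 0.07948405 -0.48781764 -0.29689969]
```

View pics/s5.png

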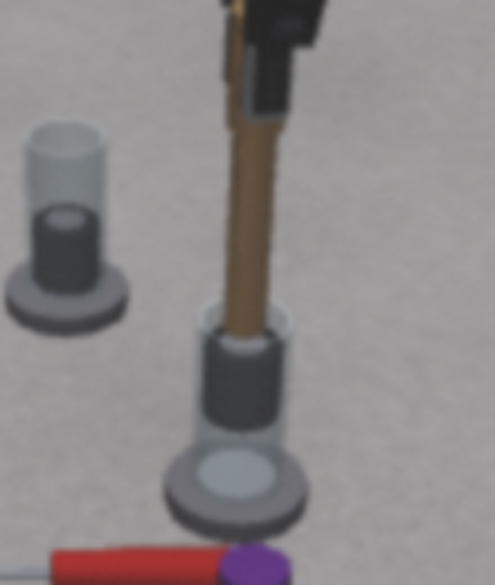

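The foot is inside the mouth at crop (245,335), centred and with no side force. Pushing now.

Call:
carry_out(rows="0 0 0 0.1 0;0 0 0 0.2 0;0 0 0 0.2 0;0 0 0 0.2 0;0 0 0 0.2 0;0 0 0 0.2 0;0 0 0 0.2 0;0 0 0 0 0")

```text
clock: 9.2
eef_pos: [445.9, -99.2, 215.3]
tcp_rot: [-3.141, 0.001, 0.43]
contact_force: [-0.3, -0.2, -0.4]
opening: 0.31
```

Call:
carry_out(rows="0 0 0 0.1 0;0 0 0 0.1 0;0 0 0 0 0")

```text
clock: 9.57
eef_pos: [446.0, -99.2, 209.5]
tcp_rot: [-3.141, 0.0, 0.43]
contact_force: [-0.3, -0.3, 1.7]
opening: 0.309
```

Run:
```python
from h import *
crop('side',290,100,400,230,4.5,'s6.png')
```

```text
(no output)
```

View pics/s6.png

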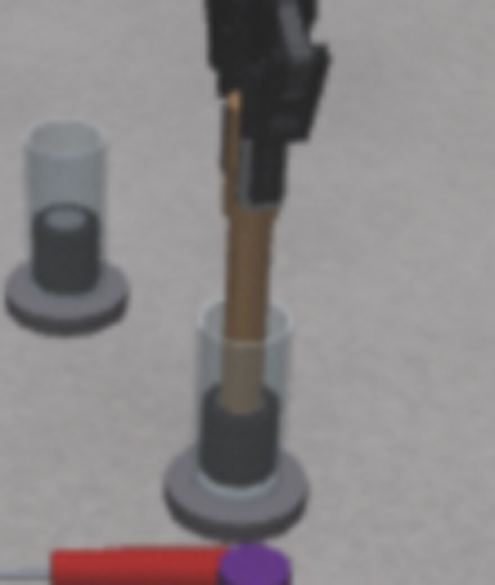

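The feet have slid nearly home, with a thin light gap left at crop (240,490). Continuing in small steps until the force rises.

Call:
carry_out(rows="0 0 0 0.1 0;0 0 0 0.05 0;0 0 0 0 0")

```text
clock: 10.0
eef_pos: [446.0, -99.2, 205.1]
tcp_rot: [-3.141, 0.0, 0.43]
contact_force: [-0.8, 0.6, 2.0]
opening: 0.308
```

Call:
carry_out(rows="0 0 0 0.05 0;0 0 0 0.05 0;0 0 0 0 0")

```text
clock: 10.38
eef_pos: [447.1, -99.3, 204.0]
tcp_rot: [3.141, -0.002, 0.43]
contact_force: [-4.5, 2.7, 23.1]
opening: 0.314
```

The force jumped to 23 N at TCP z 204, so the feet are on the floor. I'll check, then relieve the load and release.

Run:
```python
from h import *
crop('side',290,100,400,230,4.5,'s7.png'); print(r.sense()['contact_force'])
```

```text
[-3.83269997  1.53021595 22.88285087]
```

View pics/s7.png

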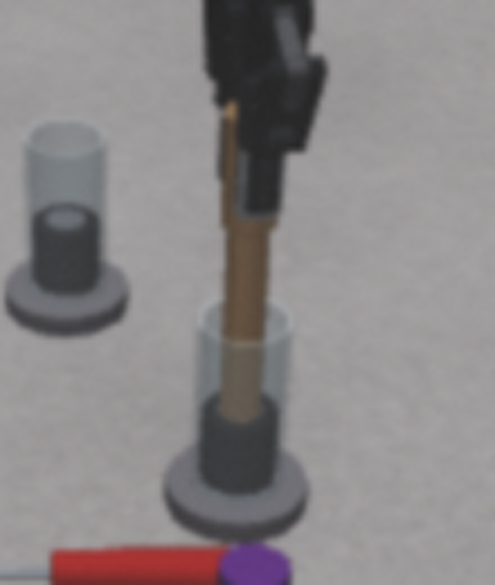

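Call:
carry_out(rows="0 0 0 -0.06 0;0 0 0 0 0;0.45 0 0 0 0;0.6 0 0 0 0;1 0 0 0 0;1 0 0 0 0;1 0 0 0 0;1 0 0 0 0;1 0 0 0 0")

```text
clock: 11.55
eef_pos: [446.1, -99.2, 204.1]
tcp_rot: [3.142, -0.0, 0.43]
contact_force: [0.1, -0.3, 1.0]
opening: 1.0
```

Run:
```python
from h import *
crop('side',270,60,400,230,3.5,'s8.png'); s=r.sense(); print(s['contact_force'],s['eef_pos'],s['opening'])
```

```text
[0.18246813 0.49552384 0.25986171] [446.13917608 -99.23684845 204.10031557] 0.9985148863825121
```

View pics/s8.png

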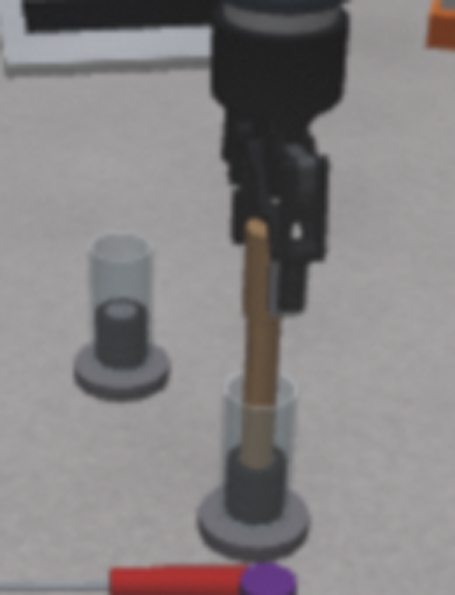

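The feet are seated (bottom at crop (255,520), on the grey foot), and the rod stands free and upright between the open fingers. Retreating upward.

Call:
carry_out(rows="1 0 0 -0.3 0;1 0 0 -0.5 0;1 0 0 -0.7 0;1 0 0 -0.8 0;1 0 0 -0.8 0;1 0 0 -0.8 0;1 0 0 -0.5 0;1 0 0 0 0;1 0 0 0 0;1 0 0 0 0;1 0 0 0 0")

```text
clock: 12.98
eef_pos: [445.9, -99.2, 335.5]
tcp_rot: [-3.141, 0.001, 0.43]
contact_force: [-0.3, 0.2, -1.4]
opening: 1.002
```

Run:
```python
from h import *
crop('side',270,60,400,230,3.5,'s9.png'); s=r.sense(); print(s['clock'],s['contact_force'],s['eef_pos'])
f=lambda P:(proj('side',[P])-[270,60])*3.5
print('exp rod top',f([446,-99,230]),'exp feet top',f([445.5,-99.5,60]))
```

```text
13.025 [-0.55567683 -1.09164796  1.02142995] [445.95098    -99.18627805 335.58560056]
exp rod top [[267.19601779 225.1795422 ]] exp feet top [[255.1139308  458.28215476]]
```

View pics/s9.png

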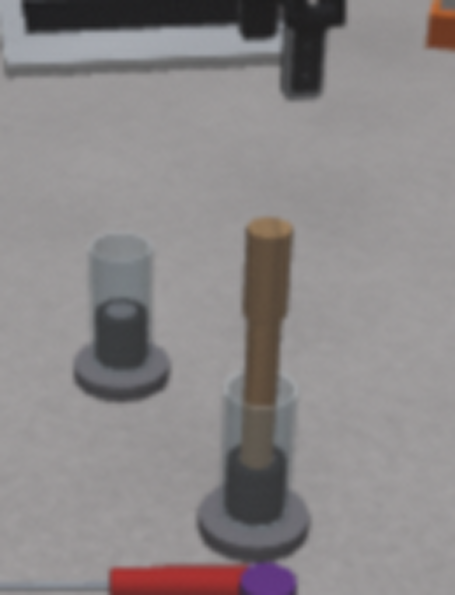

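The rod top is at crop (269,229), against an expected (267,225) for foot height 60. It stands upright and clear of the gripper. Handing in.

Run:
```python
from rig import r
print(r.sign_off())
```

```text
the job is handed in; nothing more can be done
None
```

I took the slim rod from its block and pushed the stuck feet down the near tube to its bottom. I then let go, leaving the rod standing upright on the feet, and handed the job in at about 13 s.

- **Feet:** the contact force rose sharply to 23 N with the rod foot computed at about 60 mm above the bench, the height given for seated feet. The picture shows the feet sitting on the tube's base.
- **Rod:** in the last picture its top is within about 4 px (at 3.5x enlargement) of where it should be. The gripper is open and about 105 mm above it.
- **Disagreement:** while the feet were sliding, readings taken just after each stop showed only 0 to 2 N, not the 6 to 8 N expected. The pictures show that the feet did move. No other check failed or disagreed.

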